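# Rock the wheel and take up its bearing play

### The arm

A 6-joint arm with a two-finger parallel gripper is mounted at the origin on the work surface. World frame = base frame: x ahead of the robot, y to its left, z up, the work surface at z = 0. Lengths are in m, angles in rad, forces in N, time in s.
With the tool pointing down it reaches from about 0.25 to 0.775 m from the base axis. Payload 4 kg.
Tool frame: the origin (TCP) lies at the very end of the fingers, on their centre line; the grasp point (between the pads) lies 19 mm behind it (robot.tcp_to_grasp is the distance from the TCP to the grasp point, in m); z points along the fingers, y is the line along which they close (so a half turn about z gives the same grasp; the last joint's range is limited). The gripper opens to 85 mm and grips with 20 to 120 N. Pads are 22 mm wide; open, the fingers measure 114 mm over their backs; the gripper's body (76 mm by 85 mm) begins 54 mm behind the grasp point. The pads swing forward as they close: fully open they stand 13 mm farther back than shut.
Start: joints at [1.11, 0.087, 1.371, -0, 1.684, -0.103], TCP at [0.193, 0.515, 0.231] pointing down, gripper open.
Joint ranges: [-3.1, 3.1], [-0.76, 2.03], [0.27, 2.55], [-1.08, 4.22], [0.17, 2.65], [-2.57, 2.57]. Speed limits (rad/s): [2.79, 2.79, 3.14, 3.14, 3.14, 3.14].

### API

Orientations are given as a rotation vector (axis times angle).
In Python, from rig import sense, snapshot, camera_info, robot gives the robot as it stands. The module is installed in compiled form; this text tells all that it offers.
- The arm moves only by the tool jog_arm, never from a script. Its argument "steps" is a list of rows, each an object with "gripper": the finger opening in mm, from 0 to 85.4; "translation": the shift along the tool's x, y, z in mm, a list of three; "twist": the turn, a rotation vector about the tool's x, y, z in rad, a list of three. A call has exactly 10 rows; each row shifts and turns the commanded pose from where the row before left it, along the tool's axes as they then stand; what a row does not reach is not made up. A row lasts 1/8 s, in which the tool goes at most 62.5 mm and 10.7 degrees, less where a joint would pass 70% of its speed; a pose out of reach is approached as far as the arm can. A call with a gripper value outside its range is refused whole. The fingers move at their own pace and stop on an object; "squeeze" is the grip in N (left out, the last holds). Time passes only in rows, so rows that do not move let the fingers close, or fill a call up. It gives the time, the measured TCP pose, the force, the opening and the grip force at its end, in the units of the state.
- sense(): the state, without advancing time (a new reading comes with each control period).
- snapshot(name): name is "scene" or "top" or "wrist"; returns (picture, depth): 400x640x3 uint8, red, green, blue; 400x640 float32, m along the optical axis (not along the pixel's ray), 0 where there is no reading.
- camera_info(name): a dict with "mtx" (3x3 intrinsics, pixels), "k1" (the pictures are not rectified: a ray, as slopes to the right and down, at radius r is drawn at 1 + k1 r^2 times it, then the intrinsics apply), "extrinsics" (4x4, takes a point from world to camera coordinates); the wrist camera has in their place "T_tool_cam" (4x4, takes a point from camera to tool coordinates, whose origin is the TCP and whose axes are the flange's). Camera axes: x right, y up, looking along -z (the intrinsics and any distortion apply to the point x, -y, -z); pixel columns grow to the right and rows downward; lengths in m; the calibration is good to about 2 mm. A picture is of the moment at which its call begins: read the wrist's pose just before it. camera_info takes no time and is no camera call.
- robot.sign_off(): hands the job in; it is judged then, once.
The state is a dict: "time_s": time; "qpos": joint angles; "joint_velocities": joint speeds; "joint_efforts": joint torques, N m; "ee_pos": TCP position; "tcp_rot": TCP orientation; "force": force on the tool from outside, world axes, zero at the start; "moment": the same for the moment, N m; "width": finger opening in m; "grasp_force": force on a finger pad.
Only numpy, scipy, OpenCV 4.12 (cv2) and the standard library are available. Lean on these libraries where they do the work, as an engineer would, in place of code of your own. Each camera call takes 0.05 s, during which the arm holds its last target. There are 200 camera calls.

### The job

The wheel in the test stand has a loose bearing: rock the top of the wheel gently on its axle, first towards the bearing block and then away from it, until you feel it stop each way. Then turn the knob on the block clockwise until the play has just gone and about a tenth of a turn more, no tighter, so that the bearing is lightly preloaded, and push the top of the wheel sideways once more to make sure that it no longer rocks. Never push the wheel hard, and leave the other things on the table alone.

Things in the scene. Friction and masses are not known exactly. Their poses are not given: they have to be found in the camera images.
- stand: Bearing stand bolted to the table. Origin: centre of the underside of its steel base plate (200 mm in x, 260 in y, 10 thick), z up, y along the wheel's axle from wheel to bearing block. Grey bearing block, 80 (x) x 70 (y) mm, top 150 mm above the table, at y = +60 mm. Mid-plane of the upright wheel at y = -75 mm; 83 mm free between wheel and block.
- wheel: Rubber-tyred wheel with aluminium hub, 150 mm diameter, 34 mm thick, standing upright; axle level, along the stand's y, 100 mm above the table. Origin: wheel centre. It spins with slight drag (does not matter) and rocks on the axle through the bearing play. Push it sideways with 5 to 10 N; over 25 N harms it.
- rim_top (a point): Topmost point of the tyre, mid-thickness, 175 mm above the table, 75 mm above the rocking pivot (the wheel centre); moves with the rocking.
- rock (a joint): Rocking of wheel and axle, rad, about a level line through the wheel centre along the stand's x. 0: upright; positive: wheel top towards the block (stand +y). Inside the play it moves at about 0.7 N at the rim and stays where left; each end is a springy stop (about 15 N per mm at the rim). Play at the start: equal both ways, 0.06 to 0.12 rad each way (4 to 9 mm at the rim).
- axle: Bright steel axle, 16 mm diameter, from the wheel into the bearing block, where spring-backed shoes above and below hold it. Origin: wheel centre; y along the axle; rocks with the wheel.
- adjuster: Fixed steel collar under the knob on top of the block, 60 mm diameter, 10 mm high; it carries the upper bearing shoe, so the bearing's preload is the force between it and the axle. Origin: centre of its underside, 150 mm above the table, z up.
- knob_grip (a point): On the vertical axis of the round black knurled adjuster knob at mid-height, 176 mm above the table; does not turn with it. Knob: 44 mm diameter, from 162 to 190 mm high. Clockwise from above tightens: 1 rad removes 0.042 rad of play each way. Friction 0.25 N m, stays where left, no stop for 3.5 rad. Past no play, preload grows about 15 N per rad: 0.6 rad past is right, over 1.1 overtight.
- bearing: Bystander, leave alone: loose steel bearing ring lying on the stand's base plate, 52 mm outside, 24 mm bore, 15 mm high. Origin: centre of its underside.
- wrench: Bystander, leave alone: steel open-ended wrench lying on the table, 170 mm long. Origin: middle of its length.
- screwdriver: Bystander, leave alone: screwdriver lying on the table, 200 mm long. Origin: middle of its length.
- tin: Bystander, leave alone: grease tin, 66 mm across, 70 mm high. Origin: centre of its underside.
- spare: Bystander, leave alone: spare solid wheel lying flat, 100 mm across, 38 mm high. Origin: centre of its underside.

How it is judged:
On the way, in this order (a step that is already met when the one before it is completed fails the run):
1. the wheel is rocked towards the bearing block and felt against its stop (over 3 N) (value of joint rock above 0.04 rad and contact force between the fingers and wheel above 3 N), for 0.05 s.
2. the wheel is rocked away from the block and felt against its other stop (over 3 N) (value of joint rock below -0.04 rad and contact force between the fingers and wheel above 3 N), for 0.05 s.
3. the knob has taken up the play: the bearing is preloaded by over 1 N with nothing pushing the wheel (value of joint rock between -0.02 and 0.02 rad and contact force between adjuster and axle above 1 N and contact force between the fingers and wheel below 0.3 N), for 0.3 s.
4. the wheel is pushed sideways again with over 3 N and does not rock (within 0.02 rad of upright) (value of joint rock between -0.02 and 0.02 rad and contact force between the fingers and wheel above 3 N), for 0.1 s.
At the end, for the whole second after the job is handed in: The wheel stands upright (within 0.02 rad) and still, with no play left: the bearing's preload is between 1 and 18 N (value of joint rock between -0.02 and 0.02 rad and contact force between adjuster and axle between 1 and 18 N and velocity of joint rock between -0.05 and 0.05 rad/s); the robot touches nothing.
It fails at once if the wheel is pushed or squeezed with over 25 N (contact force between the fingers and wheel above 25 N).
It fails at once if the bearing is overtightened (preload over 18 N) (contact force between adjuster and axle above 18 N).
It fails at once if a bystander is moved by over 30 mm (distance of any of bearing, wrench, screwdriver, tin, spare from where it was at the start of the episode above 0.03 m).
It also fails if it takes over 72 s, if anything falls off the work surface, if the arm or the gripper's body presses on something with over 40 N, if the wrist force passes 120 N, or if a joint passes its speed limit or range.

## Working session

There is one attempt and no reset: what is moved stays moved. The work goes in short steps, Python scripts to look and compute and a tool call to move; the robot and the scene stay as the last step left them, time stands still between calls to the robot, and variables do not carry over. Pictures are saved under pics/ and viewed, at most 10 in all, crops included, and the job is handed in when it is done.

Besides the shell and the picture viewer there is one more tool, called by a JSON object that holds its "name" and its "arguments". jog_arm: Moves the arm, as the interface text tells. Its arguments: {"type":"object","properties":{"steps":{"type":"array","items":{"type":"object","properties":{"gripper":{"type":"number"},"translation":{"type":"array","items":{"type":"number"}},"twist":{"type":"array","items":{"type":"number"}}}}},"squeeze":{"type":"number"}},"required":["steps"]}

```bash
mkdir -p pics; ls; cat > h.py <<'E'
import numpy as np, cv2
from rig import sense, snapshot, camera_info, robot
def shot(n,f):
    p,d=snapshot(n); cv2.imwrite(f'pics/{f}.png',p[:,:,::-1]); np.save(f'pics/{f}.npy',d); return p,d
def ext(n,s=None):
    ci=camera_info(n)
    if 'extrinsics' in ci: return ci,np.linalg.inv(np.array(ci['extrinsics']))
    T=np.eye(4);T[:3,:3]=cv2.Rodrigues(np.array(s['tcp_rot'],float))[0];T[:3,3]=s['ee_pos']
    return ci,T@np.array(ci['T_tool_cam'])
def rays(n,uv,s=None):
    ci,W=ext(n,s);uv=np.atleast_2d(np.array(uv,float));K=np.array(ci['mtx'])
    a=(uv-[K[0,2],K[1,2]])/[K[0,0],K[1,1]];b=a.copy()
    for _ in range(20): b=a/(1+ci['k1']*(b**2).sum(1,keepdims=True))
    d=np.c_[b[:,0],-b[:,1],-np.ones(len(b))]
    return W[:3,3],d@W[:3,:3].T
def plane(n,uv,z,s=None):
    o,d=rays(n,uv,s); return o+d*((z-o[2])/d[:,2:])
def depthpts(n,uv,dep,s=None):
    o,d=rays(n,uv,s);uv=np.atleast_2d(uv).astype(int)
    return o+d*dep[uv[:,1],uv[:,0]][:,None]
E
python3 - <<'E'
from h import *
s=sense();print({k:np.round(v,3).tolist() for k,v in s.items()})
a,_=shot('top','top0');b,_=shot('scene','scene0')
for n in('top','scene'):print(n,np.round(ext(n)[1][:3],2).tolist(),camera_info(n)['k1'])
print(camera_info('wrist'))
E
```

```text
pics
{'time_s': 0.0, 'qpos': [1.11, 0.088, 1.372, -0.0, 1.684, -0.103], 'joint_velocities': [-0.001, 0.0, 0.0, 0.0, 0.0, -0.002], 'joint_efforts': [-0.0, -35.185, -31.328, 0.0, 0.01, -0.0], 'ee_pos': [0.192, 0.515, 0.23], 'tcp_rot': [-0.559, -3.091, 0.003], 'force': [0.329, 0.926, 0.233], 'moment': [-0.002, -0.004, -0.004], 'grasp_force': 0.0, 'width': 0.086}
top [[0.01, 0.98, -0.2, 0.29], [-1.0, 0.01, -0.01, -0.02], [-0.0, 0.2, 0.98, 1.29]] -0.023711492598190668
scene [[-0.24, -0.55, 0.8, 1.41], [0.97, -0.13, 0.2, 0.22], [-0.01, 0.82, 0.57, 0.72]] -0.03308397315794567
{'mtx': array([[299.44900398,   0.        , 320.76429846],
       [  0.        , 299.44900398, 198.62616865],
       [  0.        ,   0.        ,   1.        ]]), 'k1': -0.017717248366026398, 'T_tool_cam': array([[ 7.24758206e-04,  9.64005917e-01,  2.65879797e-01,
         6.77924185e-02],
       [ 9.99999702e-01, -6.27582830e-04, -4.50445762e-04,
        -2.73416302e-04],
       [-2.67370785e-04,  2.65880044e-01, -9.64006084e-01,
        -1.42544126e-01],
       [ 0.00000000e+00,  0.00000000e+00,  0.00000000e+00,
         1.00000000e+00]])}
```

View pics/top0.png

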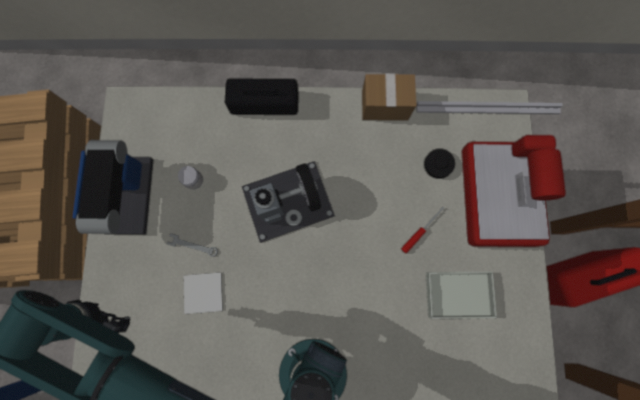

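View pics/scene0.png

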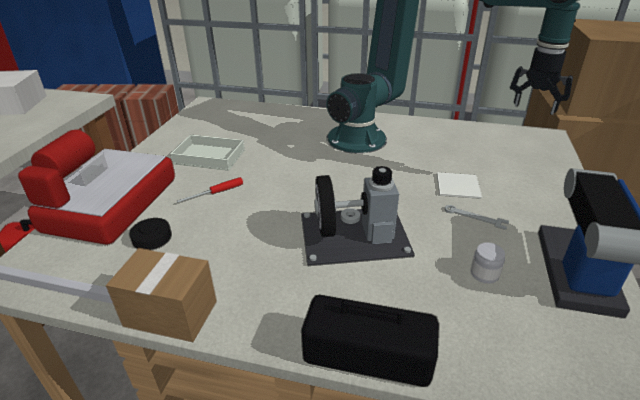

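Top view: knob at about (264,197), wheel at (310,186), base-plate corners (243,188), (315,162), (333,213), (262,241), and the ring at (293,217). The scene view confirms the layout.

```bash
python3 - <<'E'
from h import *
p=cv2.imread('pics/top0.png');c=cv2.resize(p[150:250,230:345],None,fx=6.9,fy=6,interpolation=cv2.INTER_CUBIC);cv2.imwrite('pics/c0.png',cv2.resize(p[150:250,230:345],None,fx=6,fy=6,interpolation=cv2.INTER_CUBIC))
print(plane('top',[[243,188],[315,162],[333,213],[262,241]],.01))
print(plane('top',[[264,196]],.19),plane('top',[[310,186]],.175))
E
```

```text
[[ 5.78698367e-01  2.38137392e-01  1.00000000e-02]
 [ 6.70701722e-01  1.00272521e-04  1.00000000e-02]
 [ 4.97841180e-01 -6.10192724e-02  1.00000000e-02]
 [ 4.03869312e-01  1.68014488e-01  1.00000000e-02]]
[[0.51582705 0.14091084 0.19      ]] [[0.54973877 0.01106744 0.175     ]]
```

View pics/c0.png

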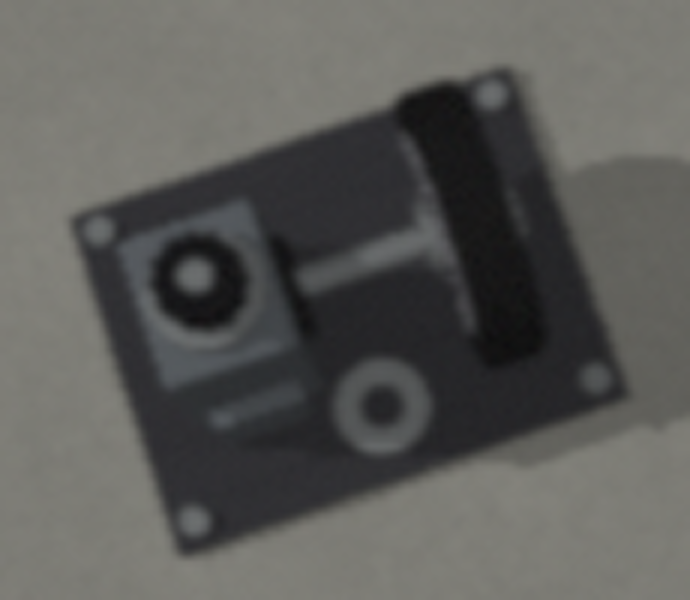

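{"name": "jog_arm", "arguments": {"steps": [{"gripper":60,"translation":[-48,-29.5,-10],"twist":[0,0,0]},{"gripper":60,"translation":[-48,-29.5,-10],"twist":[0,0,0]},{"gripper":60,"translation":[-48,-29.5,-10],"twist":[0,0,0]},{"gripper":60,"translation":[-48,-29.5,-10],"twist":[0,0,0]},{"gripper":60,"translation":[-48,-29.5,-10],"twist":[0,0,0]},{"gripper":60,"translation":[-48,-29.5,-10],"twist":[0,0,0]},{"gripper":60,"translation":[-48,-29.5,-10],"twist":[0,0,0]},{"gripper":60,"translation":[-48,-29.5,-10],"twist":[0,0,0]},{"gripper":60,"translation":[-48,-29.5,-10],"twist":[0,0,0]},{"gripper":60,"translation":[-48,-29.5,-10],"twist":[0,0,0]}]}}

```text
time_s: 1.35
ee_pos: [0.5397, 0.0691, 0.3311]
tcp_rot: [-0.559, -3.091, -0.0]
force: [0.9, 0.9, 0.2]
width: 0.0599
grasp_force: 0.0
```

{"name": "jog_arm", "arguments": {"steps": [{"gripper":60,"translation":[0,0,0],"twist":[0,0,-0.123]},{"gripper":60,"translation":[0,0,0],"twist":[0,0,-0.123]},{"gripper":60,"translation":[0,0,0],"twist":[0,0,-0.123]},{"gripper":60,"translation":[0,0,0],"twist":[0,0,-0.123]},{"gripper":60,"translation":[0,0,0],"twist":[0,0,-0.123]},{"gripper":60,"translation":[0,0,0],"twist":[0,0,-0.12]},{"gripper":60,"translation":[0,0,0],"twist":[0,0,0]},{"gripper":60,"translation":[0,0,0],"twist":[0,0,0]},{"gripper":60,"translation":[0,0,0],"twist":[0,0,0]},{"gripper":60,"translation":[0,0,0],"twist":[0,0,0]}]}}

```text
time_s: 2.6
ee_pos: [0.5389, 0.0708, 0.3313]
tcp_rot: [-0.588, 3.086, 0.0]
force: [-0.2, 0.9, 0.4]
width: 0.06
grasp_force: 0.0
```

```bash
python3 - <<'E'
from h import *
import json
s=sense();print({k:np.round(v,3).tolist() for k,v in s.items()})
json.dump({k:np.array(s[k]).tolist() for k in('ee_pos','tcp_rot')},open('pics/w1.json','w'))
shot('wrist','w1')
C=plane('top',[[242.5,185.8],[315.3,161.3],[334.5,216.2],[260.5,242.5]],.01)
print(C.mean(0),C[0]-C[1],C[3]-C[2])
E
```

```text
{'time_s': 2.6, 'qpos': [0.026, 0.075, 1.187, 0.0, 1.879, -1.921], 'joint_velocities': [0.001, 0.0, -0.001, 0.0, 0.0, -0.003], 'joint_efforts': [-0.001, -34.551, -31.252, 0.0, 0.0, 0.004], 'ee_pos': [0.539, 0.071, 0.331], 'tcp_rot': [-0.588, 3.086, 0.0], 'force': [-0.175, 0.942, 0.366], 'moment': [-0.057, -0.022, 0.029], 'grasp_force': 0.0, 'width': 0.06}
[0.5364069  0.08650419 0.01      ] [-0.08698168  0.24105354  0.        ] [-0.08832923  0.23863643  0.        ]
```

View pics/w1.png

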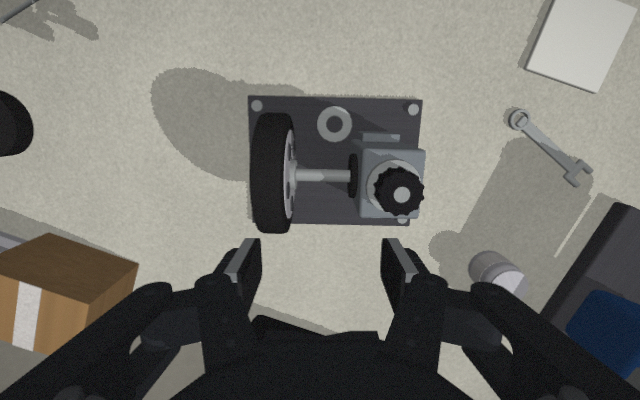

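Wrist view: tyre at about (250–290, 113–234), black knob centred at (400,191), ring at (335,124), base plate square to the image.

```bash
python3 - <<'E'
from h import *
import json
s=json.load(open('pics/w1.json'));d=np.load('pics/w1.npy')
R=cv2.Rodrigues(np.array(s['tcp_rot']))[0];ys=np.array([-.347,.938,0]) 
C=plane('wrist',[[249,96],[422,100],[409,227],[248,223]],.01,s);print('corners',C)
v,u=np.mgrid[100:240,240:435];uv=np.c_[u.ravel(),v.ravel()]
P=depthpts('wrist',uv,d,s)
yy=C[1]-C[0];yy/=np.linalg.norm(yy);print('ydir',yy)
for nm,zl,zh,cm in(('tyre',.168,.185,u.ravel()<320),('knob',.183,.2,u.ravel()>350)):
    m=(P[:,2]>zl)&(P[:,2]<zh)&cm; q=P[m]; print(nm,m.sum(),q.mean(0),q.max(0)[2])
    loc=(q-s['ee_pos'])@R; print('tool-frame mm min/max',(np.percentile(loc,[2,50,98],axis=0)*1000).round(1).tolist())
    if nm=='knob':
        print(cv2.minEnclosingCircle(q[:,:2].astype(np.float32)))
E
```

```text
corners [[ 0.48797233 -0.06281517  0.01      ]
 [ 0.39896375  0.17654817  0.01      ]
 [ 0.58620606  0.24667351  0.01      ]
 [ 0.67754952 -0.00281643  0.01      ]]
ydir [-0.34853817  0.93729459  0.        ]
tyre 1773 [0.56078208 0.01803175 0.17226073] 0.17684186192913176
tool-frame mm min/max [[-32.3, -73.1, 155.8], [-0.3, -56.9, 158.6], [27.5, -41.8, 163.0]]
knob 1638 [0.51433453 0.14479166 0.18989772] 0.1939340425129354
tool-frame mm min/max [[-25.3, 57.7, 138.5], [-4.1, 77.8, 141.4], [15.8, 98.4, 145.1]]
((0.5149354338645935, 0.14586429297924042), 0.023703770712018013)
```

{"name": "jog_arm", "arguments": {"steps": [{"gripper":60,"translation":[-1,-28.5,0],"twist":[0,0,0.02]},{"gripper":60,"translation":[-1,-28.5,0],"twist":[0,0,0]},{"gripper":60,"translation":[0,0,0],"twist":[0,0,0]},{"gripper":60,"translation":[0,0,30],"twist":[0,0,0]},{"gripper":60,"translation":[0,0,30],"twist":[0,0,0]},{"gripper":60,"translation":[0,0,30],"twist":[0,0,0]},{"gripper":60,"translation":[0,0,30],"twist":[0,0,0]},{"gripper":60,"translation":[0,0,30],"twist":[0,0,0]},{"gripper":60,"translation":[0,0,25],"twist":[0,0,0]},{"gripper":60,"translation":[0,0,10],"twist":[0,0,0]}]}}

```text
time_s: 3.9
ee_pos: [0.56, 0.0192, 0.1445]
tcp_rot: [0.559, -3.088, -0.002]
force: [-0.1, 0.6, 0.0]
width: 0.0599
grasp_force: 0.0
```

{"name": "jog_arm", "arguments": {"steps": [{"gripper":60,"translation":[0,4,0],"twist":[0,0,0]},{"gripper":60,"translation":[0,4,0],"twist":[0,0,0]},{"gripper":60,"translation":[0,1,0],"twist":[0,0,0]},{"gripper":60,"translation":[0,0,0],"twist":[0,0,0]},{"gripper":60,"translation":[0,0,0],"twist":[0,0,0]},{"gripper":60,"translation":[0,0,0],"twist":[0,0,0]},{"gripper":60,"translation":[0,0,0],"twist":[0,0,0]},{"gripper":60,"translation":[0,0,0],"twist":[0,0,0]},{"gripper":60,"translation":[0,0,0],"twist":[0,0,0]},{"gripper":60,"translation":[0,0,0],"twist":[0,0,0]}]}}

```text
time_s: 5.15
ee_pos: [0.5581, 0.0267, 0.1463]
tcp_rot: [-0.558, 3.092, 0.0]
force: [-0.6, -1.0, 0.4]
width: 0.06
grasp_force: 0.0
```

```bash
cat >> h.py <<'E'
def st():
    s=sense();R=cv2.Rodrigues(np.array(s['tcp_rot'],float))[0]
    Y=np.array([-.3485,.9373,0])
    print('t',s['time_s'],'ee',np.round(s['ee_pos'],4),'Ystand mm',round(1000*(Y@s['ee_pos']),2),'Fy',round(float(Y@s['force']),2),'F',np.round(s['force'],2),'M',np.round(s['moment'],2),'w',round(float(s['width']),4),'g',s['grasp_force'],'j6',round(s['qpos'][5],2),'tooly',R[:,1].round(3));return s
E
python3 -c "
from h import *
st();shot('wrist','w2')"
```

```text
t 5.15 ee [0.5581 0.0267 0.1463] Ystand mm -169.46 Fy -0.76 F [-0.57 -1.02  0.43] M [-0.02  0.01  0.05] w 0.06 g 0.0 j6 -1.98 tooly [-0.35   0.937  0.   ]
```

View pics/w2.png

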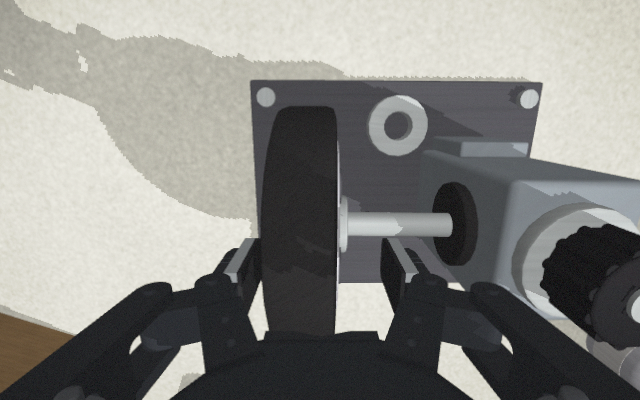

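The fingers straddle the tyre: left pad at x≈245, tyre from 265 to 338, clear of the ring and block. I'll continue gently towards the block.

{"name": "jog_arm", "arguments": {"steps": [{"gripper":60,"translation":[0,1,0],"twist":[0,0,0]},{"gripper":60,"translation":[0,1,0],"twist":[0,0,0]},{"gripper":60,"translation":[0,1,0],"twist":[0,0,0]},{"gripper":60,"translation":[0,0,0],"twist":[0,0,0]},{"gripper":60,"translation":[0,0,0],"twist":[0,0,0]},{"gripper":60,"translation":[0,0,0],"twist":[0,0,0]},{"gripper":60,"translation":[0,0,0],"twist":[0,0,0]},{"gripper":60,"translation":[0,0,0],"twist":[0,0,0]},{"gripper":60,"translation":[0,0,0],"twist":[0,0,0]},{"gripper":60,"translation":[0,0,0],"twist":[0,0,0]}]}}

```text
time_s: 6.45
ee_pos: [0.5571, 0.0295, 0.1463]
tcp_rot: [-0.558, 3.092, 0.0]
force: [-0.2, 0.0, -0.3]
width: 0.0598
grasp_force: 0.0
```

```bash
python3 -c "
from h import *
st()"
```

```text
t 6.45 ee [0.5571 0.0295 0.1463] Ystand mm -166.46 Fy 0.1 F [-0.19  0.04 -0.3 ] M [-0.03  0.03  0.01] w 0.0598 g 0.0 j6 -1.98 tooly [-0.35   0.937  0.   ]
```

{"name": "jog_arm", "arguments": {"steps": [{"gripper":60,"translation":[0,1,0],"twist":[0,0,0]},{"gripper":60,"translation":[0,1,0],"twist":[0,0,0]},{"gripper":60,"translation":[0,1,0],"twist":[0,0,0]},{"gripper":60,"translation":[0,0,0],"twist":[0,0,0]},{"gripper":60,"translation":[0,0,0],"twist":[0,0,0]},{"gripper":60,"translation":[0,0,0],"twist":[0,0,0]},{"gripper":60,"translation":[0,0,0],"twist":[0,0,0]},{"gripper":60,"translation":[0,0,0],"twist":[0,0,0]},{"gripper":60,"translation":[0,0,0],"twist":[0,0,0]},{"gripper":60,"translation":[0,0,0],"twist":[0,0,0]}]}}

```text
time_s: 7.7
ee_pos: [0.5559, 0.0324, 0.1463]
tcp_rot: [0.558, -3.092, -0.0]
force: [0.6, 0.0, 0.0]
width: 0.0602
grasp_force: 0.0
```

```bash
python3 -c "
from h import *
st()"
```

```text
t 7.7 ee [0.5559 0.0324 0.1463] Ystand mm -163.39 Fy -0.18 F [0.6  0.02 0.04] M [-0.    0.    0.03] w 0.0602 g 0.01652437204029411 j6 -1.97 tooly [-0.35   0.937  0.   ]
```

{"name": "jog_arm", "arguments": {"steps": [{"gripper":60,"translation":[0,0.5,0],"twist":[0,0,0]},{"gripper":60,"translation":[0,0.5,0],"twist":[0,0,0]},{"gripper":60,"translation":[0,0.5,0],"twist":[0,0,0]},{"gripper":60,"translation":[0,0,0],"twist":[0,0,0]},{"gripper":60,"translation":[0,0,0],"twist":[0,0,0]},{"gripper":60,"translation":[0,0,0],"twist":[0,0,0]},{"gripper":60,"translation":[0,0,0],"twist":[0,0,0]},{"gripper":60,"translation":[0,0,0],"twist":[0,0,0]},{"gripper":60,"translation":[0,0,0],"twist":[0,0,0]},{"gripper":60,"translation":[0,0,0],"twist":[0,0,0]}]}}

```text
time_s: 8.95
ee_pos: [0.5555, 0.0338, 0.1463]
tcp_rot: [-0.558, 3.091, 0.0]
force: [0.3, -0.5, -0.0]
width: 0.0601
grasp_force: 0.2
```

```bash
python3 -c "
from h import *
st()"
```

```text
t 8.95 ee [0.5555 0.0338 0.1463] Ystand mm -161.95 Fy -0.6 F [ 0.29 -0.53 -0.01] M [-0.08 -0.01  0.  ] w 0.0601 g 0.23026219902021694 j6 -1.97 tooly [-0.35   0.937  0.   ]
```

{"name": "jog_arm", "arguments": {"steps": [{"gripper":60,"translation":[0,0.4,0],"twist":[0,0,0]},{"gripper":60,"translation":[0,0.4,0],"twist":[0,0,0]},{"gripper":60,"translation":[0,0,0],"twist":[0,0,0]},{"gripper":60,"translation":[0,0,0],"twist":[0,0,0]},{"gripper":60,"translation":[0,0,0],"twist":[0,0,0]},{"gripper":60,"translation":[0,0,0],"twist":[0,0,0]},{"gripper":60,"translation":[0,0,0],"twist":[0,0,0]},{"gripper":60,"translation":[0,0,0],"twist":[0,0,0]},{"gripper":60,"translation":[0,0,0],"twist":[0,0,0]},{"gripper":60,"translation":[0,0,0],"twist":[0,0,0]}]}}

```text
time_s: 10.2
ee_pos: [0.5552, 0.0345, 0.1463]
tcp_rot: [-0.558, 3.092, 0.0]
force: [-0.4, 0.3, 0.1]
width: 0.06
grasp_force: 0.1
```

{"name": "jog_arm", "arguments": {"steps": [{"gripper":60,"translation":[0,0.4,0],"twist":[0,0,0]},{"gripper":60,"translation":[0,0.4,0],"twist":[0,0,0]},{"gripper":60,"translation":[0,0,0],"twist":[0,0,0]},{"gripper":60,"translation":[0,0,0],"twist":[0,0,0]},{"gripper":60,"translation":[0,0,0],"twist":[0,0,0]},{"gripper":60,"translation":[0,0,0],"twist":[0,0,0]},{"gripper":60,"translation":[0,0,0],"twist":[0,0,0]},{"gripper":60,"translation":[0,0,0],"twist":[0,0,0]},{"gripper":60,"translation":[0,0,0],"twist":[0,0,0]},{"gripper":60,"translation":[0,0,0],"twist":[0,0,0]}]}}

```text
time_s: 11.45
ee_pos: [0.555, 0.0353, 0.1463]
tcp_rot: [-0.558, 3.091, 0.0]
force: [-0.1, -0.8, 0.3]
width: 0.0602
grasp_force: 0.3
```

{"name": "jog_arm", "arguments": {"steps": [{"gripper":60,"translation":[0,0.4,0],"twist":[0,0,0]},{"gripper":60,"translation":[0,0.4,0],"twist":[0,0,0]},{"gripper":60,"translation":[0,0,0],"twist":[0,0,0]},{"gripper":60,"translation":[0,0,0],"twist":[0,0,0]},{"gripper":60,"translation":[0,0,0],"twist":[0,0,0]},{"gripper":60,"translation":[0,0,0],"twist":[0,0,0]},{"gripper":60,"translation":[0,0,0],"twist":[0,0,0]},{"gripper":60,"translation":[0,0,0],"twist":[0,0,0]},{"gripper":60,"translation":[0,0,0],"twist":[0,0,0]},{"gripper":60,"translation":[0,0,0],"twist":[0,0,0]}]}}

```text
time_s: 12.7
ee_pos: [0.5546, 0.036, 0.1463]
tcp_rot: [0.558, -3.092, -0.0]
force: [-0.5, -0.7, -0.2]
width: 0.0602
grasp_force: 0.1
```

{"name": "jog_arm", "arguments": {"steps": [{"gripper":60,"translation":[0,0.4,0],"twist":[0,0,0]},{"gripper":60,"translation":[0,0.4,0],"twist":[0,0,0]},{"gripper":60,"translation":[0,0,0],"twist":[0,0,0]},{"gripper":60,"translation":[0,0,0],"twist":[0,0,0]},{"gripper":60,"translation":[0,0,0],"twist":[0,0,0]},{"gripper":60,"translation":[0,0,0],"twist":[0,0,0]},{"gripper":60,"translation":[0,0,0],"twist":[0,0,0]},{"gripper":60,"translation":[0,0,0],"twist":[0,0,0]},{"gripper":60,"translation":[0,0,0],"twist":[0,0,0]},{"gripper":60,"translation":[0,0,0],"twist":[0,0,0]}]}}

```text
time_s: 13.95
ee_pos: [0.5544, 0.0366, 0.1464]
tcp_rot: [-0.558, 3.091, -0.0]
force: [0.4, -1.9, 0.1]
width: 0.0597
grasp_force: 1.1
```

{"name": "jog_arm", "arguments": {"steps": [{"gripper":60,"translation":[0,0.3,0],"twist":[0,0,0]},{"gripper":60,"translation":[0,0.2,0],"twist":[0,0,0]},{"gripper":60,"translation":[0,0,0],"twist":[0,0,0]},{"gripper":60,"translation":[0,0,0],"twist":[0,0,0]},{"gripper":60,"translation":[0,0,0],"twist":[0,0,0]},{"gripper":60,"translation":[0,0,0],"twist":[0,0,0]},{"gripper":60,"translation":[0,0,0],"twist":[0,0,0]},{"gripper":60,"translation":[0,0,0],"twist":[0,0,0]},{"gripper":60,"translation":[0,0,0],"twist":[0,0,0]},{"gripper":60,"translation":[0,0,0],"twist":[0,0,0]}]}}

```text
time_s: 15.2
ee_pos: [0.5543, 0.037, 0.1464]
tcp_rot: [-0.558, 3.091, -0.001]
force: [1.6, -4.2, 1.2]
width: 0.0597
grasp_force: 2.6
```

```bash
python3 -c "
from h import *
st()"
```

```text
t 15.2 ee [0.5543 0.037  0.1464] Ystand mm -158.48 Fy -4.45 F [ 1.56 -4.17  1.15] M [-0.88 -0.26  0.  ] w 0.0597 g 2.580430714879185 j6 -1.96 tooly [-0.35   0.937 -0.   ]
```

{"name": "jog_arm", "arguments": {"steps": [{"gripper":60,"translation":[0,0.2,0],"twist":[0,0,0]},{"gripper":60,"translation":[0,0.2,0],"twist":[0,0,0]},{"gripper":60,"translation":[0,0,0],"twist":[0,0,0]},{"gripper":60,"translation":[0,0,0],"twist":[0,0,0]},{"gripper":60,"translation":[0,0,0],"twist":[0,0,0]},{"gripper":60,"translation":[0,0,0],"twist":[0,0,0]},{"gripper":60,"translation":[0,0,0],"twist":[0,0,0]},{"gripper":60,"translation":[0,0,0],"twist":[0,0,0]},{"gripper":60,"translation":[0,0,0],"twist":[0,0,0]},{"gripper":60,"translation":[0,0,0],"twist":[0,0,0]}]}}

```text
time_s: 16.45
ee_pos: [0.5543, 0.0371, 0.1464]
tcp_rot: [-0.558, 3.091, -0.001]
force: [1.6, -6.0, 1.3]
width: 0.06
grasp_force: 2.9
```

```bash
python3 -c "
from h import *
st();shot('wrist','w3')"
```

```text
t 16.45 ee [0.5543 0.0371 0.1464] Ystand mm -158.37 Fy -6.17 F [ 1.65 -5.97  1.25] M [-0.96 -0.3  -0.04] w 0.06 g 2.905930238775909 j6 -1.96 tooly [-0.349  0.937 -0.001]
```

{"name": "jog_arm", "arguments": {"steps": [{"gripper":60,"translation":[0,-1.5,0],"twist":[0,0,0]},{"gripper":60,"translation":[0,-5,0],"twist":[0,0,0]},{"gripper":60,"translation":[0,-7,0],"twist":[0,0,0]},{"gripper":60,"translation":[0,-7,0],"twist":[0,0,0]},{"gripper":60,"translation":[0,-2,0],"twist":[0,0,0]},{"gripper":60,"translation":[0,-1,0],"twist":[0,0,0]},{"gripper":60,"translation":[0,0,0],"twist":[0,0,0]},{"gripper":60,"translation":[0,0,0],"twist":[0,0,0]},{"gripper":60,"translation":[0,0,0],"twist":[0,0,0]},{"gripper":60,"translation":[0,0,0],"twist":[0,0,0]}]}}

```text
time_s: 17.75
ee_pos: [0.5622, 0.0157, 0.1463]
tcp_rot: [-0.558, 3.091, 0.0]
force: [0.2, -0.8, 0.2]
width: 0.06
grasp_force: 0.0
```

```bash
python3 -c "
from h import *
st()"
```

```text
t 17.75 ee [0.5622 0.0157 0.1463] Ystand mm -181.25 Fy -0.87 F [ 0.22 -0.85  0.16] M [-0.02  0.02  0.04] w 0.06 g 0.0 j6 -2.0 tooly [-0.35   0.937  0.   ]
```

{"name": "jog_arm", "arguments": {"steps": [{"gripper":60,"translation":[0,-2,0],"twist":[0,0,0]},{"gripper":60,"translation":[0,-2,0],"twist":[0,0,0]},{"gripper":60,"translation":[0,-2,0],"twist":[0,0,0]},{"gripper":60,"translation":[0,-1.5,0],"twist":[0,0,0]},{"gripper":60,"translation":[0,-1.5,0],"twist":[0,0,0]},{"gripper":60,"translation":[0,-1,0],"twist":[0,0,0]},{"gripper":60,"translation":[0,0,0],"twist":[0,0,0]},{"gripper":60,"translation":[0,0,0],"twist":[0,0,0]},{"gripper":60,"translation":[0,0,0],"twist":[0,0,0]},{"gripper":60,"translation":[0,0,0],"twist":[0,0,0]}]}}

```text
time_s: 19.0
ee_pos: [0.5658, 0.0062, 0.1463]
tcp_rot: [-0.558, 3.091, -0.0]
force: [-0.2, 0.8, 1.7]
width: 0.0601
grasp_force: 0.6
```

```bash
python3 -c "
from h import *
st()"
```

```text
t 19.0 ee [0.5658 0.0062 0.1463] Ystand mm -191.38 Fy 0.83 F [-0.19  0.82  1.75] M [ 0.22  0.09 -0.01] w 0.0601 g 0.6142458133399487 j6 -2.02 tooly [-0.35   0.937 -0.   ]
```

{"name": "jog_arm", "arguments": {"steps": [{"gripper":60,"translation":[0,-0.5,0],"twist":[0,0,0]},{"gripper":60,"translation":[0,-0.5,0],"twist":[0,0,0]},{"gripper":60,"translation":[0,0,0],"twist":[0,0,0]},{"gripper":60,"translation":[0,0,0],"twist":[0,0,0]},{"gripper":60,"translation":[0,0,0],"twist":[0,0,0]},{"gripper":60,"translation":[0,0,0],"twist":[0,0,0]},{"gripper":60,"translation":[0,0,0],"twist":[0,0,0]},{"gripper":60,"translation":[0,0,0],"twist":[0,0,0]},{"gripper":60,"translation":[0,0,0],"twist":[0,0,0]},{"gripper":60,"translation":[0,0,0],"twist":[0,0,0]}]}}

```text
time_s: 20.25
ee_pos: [0.5661, 0.0053, 0.1463]
tcp_rot: [-0.558, 3.092, 0.0]
force: [-0.6, 1.8, 2.0]
width: 0.0601
grasp_force: 1.0
```

{"name": "jog_arm", "arguments": {"steps": [{"gripper":60,"translation":[0,-0.4,0],"twist":[0,0,0]},{"gripper":60,"translation":[0,0,0],"twist":[0,0,0]},{"gripper":60,"translation":[0,0,0],"twist":[0,0,0]},{"gripper":60,"translation":[0,0,0],"twist":[0,0,0]},{"gripper":60,"translation":[0,0,0],"twist":[0,0,0]},{"gripper":60,"translation":[0,0,0],"twist":[0,0,0]},{"gripper":60,"translation":[0,0,0],"twist":[0,0,0]},{"gripper":60,"translation":[0,0,0],"twist":[0,0,0]},{"gripper":60,"translation":[0,0,0],"twist":[0,0,0]},{"gripper":60,"translation":[0,0,0],"twist":[0,0,0]}]}}

```text
time_s: 21.5
ee_pos: [0.5663, 0.0049, 0.1463]
tcp_rot: [-0.558, 3.092, -0.0]
force: [0.8, 1.6, 1.0]
width: 0.0602
grasp_force: 0.7
```

{"name": "jog_arm", "arguments": {"steps": [{"gripper":60,"translation":[0,-0.5,0],"twist":[0,0,0]},{"gripper":60,"translation":[0,-0.5,0],"twist":[0,0,0]},{"gripper":60,"translation":[0,0,0],"twist":[0,0,0]},{"gripper":60,"translation":[0,0,0],"twist":[0,0,0]},{"gripper":60,"translation":[0,0,0],"twist":[0,0,0]},{"gripper":60,"translation":[0,0,0],"twist":[0,0,0]},{"gripper":60,"translation":[0,0,0],"twist":[0,0,0]},{"gripper":60,"translation":[0,0,0],"twist":[0,0,0]},{"gripper":60,"translation":[0,0,0],"twist":[0,0,0]},{"gripper":60,"translation":[0,0,0],"twist":[0,0,0]}]}}

```text
time_s: 22.75
ee_pos: [0.5666, 0.0039, 0.1463]
tcp_rot: [-0.558, 3.092, 0.0]
force: [-0.5, 1.4, 0.1]
width: 0.0602
grasp_force: 0.9
```

{"name": "jog_arm", "arguments": {"steps": [{"gripper":60,"translation":[0,-0.5,0],"twist":[0,0,0]},{"gripper":60,"translation":[0,-0.4,0],"twist":[0,0,0]},{"gripper":60,"translation":[0,0,0],"twist":[0,0,0]},{"gripper":60,"translation":[0,0,0],"twist":[0,0,0]},{"gripper":60,"translation":[0,0,0],"twist":[0,0,0]},{"gripper":60,"translation":[0,0,0],"twist":[0,0,0]},{"gripper":60,"translation":[0,0,0],"twist":[0,0,0]},{"gripper":60,"translation":[0,0,0],"twist":[0,0,0]},{"gripper":60,"translation":[0,0,0],"twist":[0,0,0]},{"gripper":60,"translation":[0,0,0],"twist":[0,0,0]}]}}

```text
time_s: 24.0
ee_pos: [0.5669, 0.0031, 0.1463]
tcp_rot: [-0.558, 3.092, 0.0]
force: [-0.7, 1.6, 1.4]
width: 0.0601
grasp_force: 0.8
```

{"name": "jog_arm", "arguments": {"steps": [{"gripper":60,"translation":[0,-0.5,0],"twist":[0,0,0]},{"gripper":60,"translation":[0,-0.4,0],"twist":[0,0,0]},{"gripper":60,"translation":[0,0,0],"twist":[0,0,0]},{"gripper":60,"translation":[0,0,0],"twist":[0,0,0]},{"gripper":60,"translation":[0,0,0],"twist":[0,0,0]},{"gripper":60,"translation":[0,0,0],"twist":[0,0,0]},{"gripper":60,"translation":[0,0,0],"twist":[0,0,0]},{"gripper":60,"translation":[0,0,0],"twist":[0,0,0]},{"gripper":60,"translation":[0,0,0],"twist":[0,0,0]},{"gripper":60,"translation":[0,0,0],"twist":[0,0,0]}]}}

```text
time_s: 25.25
ee_pos: [0.5672, 0.0023, 0.1463]
tcp_rot: [-0.558, 3.092, 0.0]
force: [-0.5, 1.4, 1.5]
width: 0.0602
grasp_force: 0.9
```

{"name": "jog_arm", "arguments": {"steps": [{"gripper":60,"translation":[0,-0.5,0],"twist":[0,0,0]},{"gripper":60,"translation":[0,-0.4,0],"twist":[0,0,0]},{"gripper":60,"translation":[0,0,0],"twist":[0,0,0]},{"gripper":60,"translation":[0,0,0],"twist":[0,0,0]},{"gripper":60,"translation":[0,0,0],"twist":[0,0,0]},{"gripper":60,"translation":[0,0,0],"twist":[0,0,0]},{"gripper":60,"translation":[0,0,0],"twist":[0,0,0]},{"gripper":60,"translation":[0,0,0],"twist":[0,0,0]},{"gripper":60,"translation":[0,0,0],"twist":[0,0,0]},{"gripper":60,"translation":[0,0,0],"twist":[0,0,0]}]}}

```text
time_s: 26.5
ee_pos: [0.5675, 0.0015, 0.1463]
tcp_rot: [-0.558, 3.092, 0.0]
force: [-0.6, 1.5, 2.4]
width: 0.0599
grasp_force: 1.4
```

{"name": "jog_arm", "arguments": {"steps": [{"gripper":60,"translation":[0,-0.5,0],"twist":[0,0,0]},{"gripper":60,"translation":[0,-0.4,0],"twist":[0,0,0]},{"gripper":60,"translation":[0,0,0],"twist":[0,0,0]},{"gripper":60,"translation":[0,0,0],"twist":[0,0,0]},{"gripper":60,"translation":[0,0,0],"twist":[0,0,0]},{"gripper":60,"translation":[0,0,0],"twist":[0,0,0]},{"gripper":60,"translation":[0,0,0],"twist":[0,0,0]},{"gripper":60,"translation":[0,0,0],"twist":[0,0,0]},{"gripper":60,"translation":[0,0,0],"twist":[0,0,0]},{"gripper":60,"translation":[0,0,0],"twist":[0,0,0]}]}}

```text
time_s: 27.75
ee_pos: [0.5677, 0.0011, 0.1463]
tcp_rot: [0.559, -3.091, -0.002]
force: [-1.2, 4.4, 2.6]
width: 0.0601
grasp_force: 2.7
```

```bash
python3 -c "
from h import *
st();shot('wrist','w4')"
```

```text
t 27.75 ee [0.5677 0.0011 0.1463] Ystand mm -196.75 Fy 4.51 F [-1.15  4.38  2.58] M [0.85 0.3  0.02] w 0.0601 g 2.705151775153354 j6 -2.03 tooly [-0.35   0.937  0.001]
```

{"name": "jog_arm", "arguments": {"steps": [{"gripper":60,"translation":[0,-0.3,0],"twist":[0,0,0]},{"gripper":60,"translation":[0,0,0],"twist":[0,0,0]},{"gripper":60,"translation":[0,0,0],"twist":[0,0,0]},{"gripper":60,"translation":[0,2,0],"twist":[0,0,0]},{"gripper":60,"translation":[0,5,0],"twist":[0,0,0]},{"gripper":60,"translation":[0,8,0],"twist":[0,0,0]},{"gripper":60,"translation":[0,0,-15],"twist":[0,0,0]},{"gripper":85,"translation":[0,0,-30],"twist":[0,0,0]},{"gripper":85,"translation":[0,0,-30],"twist":[0,0,0]},{"gripper":85,"translation":[0,0,-20],"twist":[0,0,0]}]}}

```text
time_s: 29.05
ee_pos: [0.5635, 0.0141, 0.2446]
tcp_rot: [-0.557, 3.088, -0.003]
force: [0.5, 0.4, -0.1]
width: 0.0852
grasp_force: 0.0
```

```bash
python3 - <<'E'
from h import *
import json
s5=st();d5=shot('wrist','w5')[1]
R=cv2.Rodrigues(np.array([-.558,3.0915,0]))[0]
S={'w3':([.5543,.0371,.1464],R),'w4':([.5677,.0011,.1463],R),'w5':(s5['ee_pos'],cv2.Rodrigues(np.array(s5['tcp_rot'],float))[0])}
w1=json.load(open('pics/w1.json'));S['w1']=(w1['ee_pos'],cv2.Rodrigues(np.array(w1['tcp_rot']))[0])
Y=np.array([-.3485,.9373,0]);X=np.array([.9373,.3485,0])
v,u=np.mgrid[60:330,200:400];uv=np.c_[u.ravel(),v.ravel()]
for n,(p,Rm) in S.items():
    s={'ee_pos':p,'tcp_rot':cv2.Rodrigues(Rm)[0].ravel()}
    d=np.load(f'pics/{n}.npy');im=cv2.imread(f'pics/{n}.png');P=depthpts('wrist',uv,d,s)
    dark=(im[uv[:,1],uv[:,0]].max(1)<60)&(d[uv[:,1],uv[:,0]]>.1)
    x=P@X;y=P@Y*1000
    for zl,zh in((.172,.18),(.16,.166),(.13,.14)):
        m=dark&(P[:,2]>zl)&(P[:,2]<zh)&(np.abs(y+178)<32)
        if m.sum()>20: print(n,zl,m.sum(),np.percentile(y[m],[3,50,97]).round(1),'x',np.percentile(x[m],[3,97]).round(3))
print(ext('wrist',s5)[1][:3,3])
E
```

```text
t 29.05 ee [0.5635 0.0141 0.2446] Ystand mm -183.19 Fy 0.22 F [ 0.49  0.42 -0.12] M [-0.02  0.    0.01] w 0.0852 g 0.0 j6 -2.0 tooly [-0.35   0.937 -0.002]
w3 0.172 5035 [-188.5 -173.9 -158.1] x [0.514 0.551]
w3 0.16 2068 [-188.5 -170.5 -154.2] x [0.489 0.533]
w3 0.13 781 [-188.7 -173.1 -158.2] x [0.465 0.472]
w4 0.172 5001 [-196.9 -181.4 -166.6] x [0.514 0.551]
w4 0.16 1971 [-200.  -184.4 -166.7] x [0.489 0.527]
w4 0.13 785 [-196.6 -182.1 -166.2] x [0.465 0.472]
w5 0.172 1760 [-197.1 -182.1 -170.2] x [0.514 0.552]
w5 0.16 952 [-199.7 -183.  -167.6] x [0.489 0.577]
w5 0.13 339 [-196.  -179.1 -164.2] x [0.466 0.597]
w1 0.172 1042 [-192.8 -178.3 -164.4] x [0.514 0.551]
w1 0.16 570 [-193.7 -176.3 -162.3] x [0.489 0.577]
w1 0.13 237 [-193.  -172.6 -158.8] x [0.465 0.598]
[ 0.49925277 -0.00933287  0.38692154]
```

View pics/w5.png

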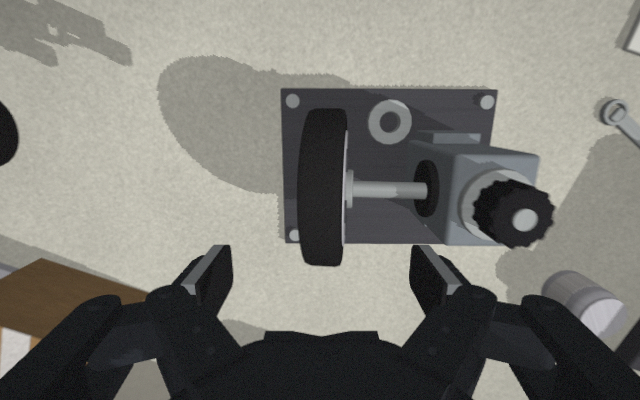

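Wrist view after retreat: the wheel leans away from the block (tyre 298–348) and the knob is at (512,213). I'll check the image-based shift against something that doesn't move, the block.

```bash
python3 - <<'E'
from h import *
import json
s5=sense()
R=cv2.Rodrigues(np.array([-.558,3.0915,0]))[0]
S={'w3':([.5543,.0371,.1464],R),'w4':([.5677,.0011,.1463],R),'w5':(s5['ee_pos'],cv2.Rodrigues(np.array(s5['tcp_rot'],float))[0])}
w1=json.load(open('pics/w1.json'));S['w1']=(w1['ee_pos'],cv2.Rodrigues(np.array(w1['tcp_rot']))[0])
Y=np.array([-.3485,.9373,0]);X=np.array([.9373,.3485,0])
v,u=np.mgrid[0:400,0:640];uv=np.c_[u.ravel(),v.ravel()]
for n,(p,Rm) in S.items():
    s={'ee_pos':p,'tcp_rot':cv2.Rodrigues(Rm)[0].ravel()}
    d=np.load(f'pics/{n}.npy');P=depthpts('wrist',uv,d,s);g=d.ravel()>.1
    x=P@X;y=P@Y*1000;z=P[:,2]
    m=g&(z>.09)&(z<.14)&(np.abs(x-.51)<.02)&(np.abs(y+78)<12)
    print(n,'block face y',m.sum(),np.percentile(y[m],[10,50,90]).round(1) if m.any() else '')
    m=g&(z>.183)&(z<.2)&(np.abs(y+43)<30)&(np.abs(x-.533)<.03);print('  knob',m.sum(),np.percentile(y[m],[2,50,98]).round(1) if m.any() else '', np.percentile(x[m],[2,50,98]).round(4) if m.any() else '',np.median((P@Rm-np.array(p)@Rm)[m],0).round(4) if m.any() else '')
    # tyre mid line vs height on front tread, x<0.55
    for lo in(.03,.06,.08,.1,.12,.14,.155,.165,.172):
        m=g&(z>lo)&(z<lo+.008)&(x<.53)&(x>.455)&(np.abs(y+178)<30)
        if m.sum()>30:
            a,b=np.percentile(y[m],[2,98]);print('   ',lo,m.sum(),a.round(1),b.round(1),end='|')
    print()
E
```

```text
w3 block face y 3212 [-85.5 -77.5 -75.8]
  knob 7982 [-65.1 -50.6 -33.1] [0.5117 0.5307 0.5532] [ 0.0017  0.1078 -0.0435]
    0.1 93 -201.5 -148.1|    0.12 325 -199.1 -159.7|    0.14 920 -188.4 -156.4|    0.155 2199 -194.0 -154.6|    0.165 4713 -194.1 -154.2|    0.172 2490 -199.2 -158.5|
w4 block face y 4270 [-85.8 -77.8 -76.3]
  knob 26 [-66.2 -64.6 -63.5] [0.5346 0.541  0.5427] [-0.0087  0.1322 -0.0371]
    0.1 87 -203.4 -148.2|    0.12 322 -195.0 -156.6|    0.14 917 -198.5 -166.4|    0.155 2213 -200.2 -160.8|    0.165 4767 -200.8 -160.5|    0.172 2519 -196.5 -155.5|
w5 block face y 1116 [-86.3 -78.4 -77. ]
  knob 3465 [-65.3 -46.6 -23.6] [0.5132 0.5325 0.5544] [0.0018 0.1373 0.0544]
    0.1 45 -189.7 -148.2|    0.12 211 -194.7 -155.4|    0.14 317 -197.8 -163.9|    0.155 637 -199.8 -166.1|    0.165 1095 -201.6 -168.6|    0.172 1271 -200.1 -169.5|
w1 block face y 353 [-85.8 -79.8 -76.2]
  knob 1638 [-63.5 -43.6 -22.9] [0.5124 0.5323 0.5533] [-0.0041  0.0778  0.1414]
    0.08 49 -160.4 -157.4|    0.1 79 -186.3 -148.4|    0.12 134 -191.6 -158.4|    0.14 236 -192.8 -160.3|    0.155 401 -194.2 -162.0|    0.165 745 -195.0 -162.7|    0.172 457 -193.9 -164.2|
```

{"name": "jog_arm", "arguments": {"steps": [{"gripper":85,"translation":[0,35,0],"twist":[0,0,0]},{"gripper":85,"translation":[0,35,0],"twist":[0,0,0]},{"gripper":85,"translation":[0,35,0],"twist":[0,0,0]},{"gripper":85,"translation":[0,34,0],"twist":[0,0,0]},{"gripper":85,"translation":[0,0,0],"twist":[0,0,0]},{"gripper":85,"translation":[0,0,26],"twist":[0,0,0]},{"gripper":85,"translation":[0,0,26],"twist":[0,0,0]},{"gripper":85,"translation":[0,0,26],"twist":[0,0,0]},{"gripper":85,"translation":[0,0,0],"twist":[0,0,0]},{"gripper":65,"translation":[0,0,0],"twist":[0,0,0]}]}}

```text
time_s: 30.35
ee_pos: [0.515, 0.1441, 0.1645]
tcp_rot: [-0.557, 3.09, -0.0]
force: [-0.1, 0.0, -0.3]
width: 0.0689
grasp_force: 0.0
```

```bash
python3 -c "
from h import *
s=st();print(np.array([.9373,.3485,0])@s['ee_pos']);shot('wrist','w6')"
```

```text
t 30.35 ee [0.515  0.1441 0.1645] Ystand mm -44.43 Fy 0.07 F [-0.11  0.03 -0.3 ] M [-0.02  0.02  0.05] w 0.0689 g 0.0 j6 -1.76 tooly [-0.349  0.937 -0.001]
0.5328851204376717
```

View pics/w6.png

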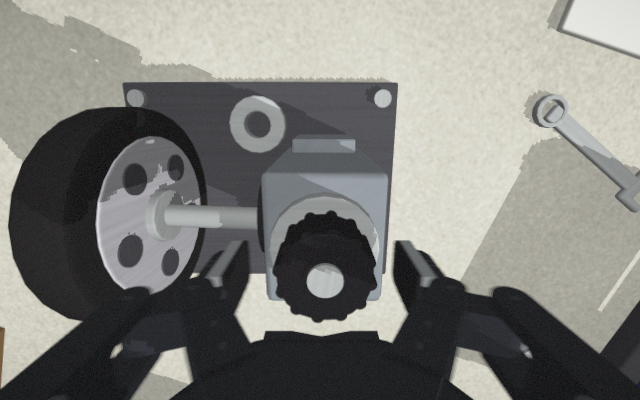

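Knob centred between the pads: knob x 274–377, pads at 247 and 395. Closing now.

{"name": "jog_arm", "arguments": {"squeeze": 50, "steps": [{"gripper":40,"translation":[0,0,0],"twist":[0,0,0]},{"gripper":40,"translation":[0,0,0],"twist":[0,0,0]},{"gripper":40,"translation":[0,0,0],"twist":[0,0,0]},{"gripper":40,"translation":[0,0,0],"twist":[0,0,0]},{"gripper":40,"translation":[0,0,0],"twist":[0,0,0]},{"gripper":40,"translation":[0,0,0],"twist":[0,0,0]},{"gripper":40,"translation":[0,0,0],"twist":[0,0,0.05]},{"gripper":40,"translation":[0,0,0],"twist":[0,0,0.1]},{"gripper":40,"translation":[0,0,0],"twist":[0,0,0.15]},{"gripper":40,"translation":[0,0,0],"twist":[0,0,0]}]}}

```text
time_s: 31.65
ee_pos: [0.5145, 0.146, 0.1654]
tcp_rot: [-0.089, 3.138, 0.004]
force: [-2.6, 4.3, 6.6]
width: 0.0426
grasp_force: 51.4
```

```bash
python3 -c "
from h import *
s=st()"
```

```text
t 31.65 ee [0.5145 0.146  0.1654] Ystand mm -42.5 Fy 4.94 F [-2.55  4.33  6.61] M [ 0.57  0.33 -0.25] w 0.0426 g 51.411046385765076 j6 -1.46 tooly [-0.057  0.998  0.003]
```

Moment −0.25 N m, so the knob is turning with the grip.

{"name": "jog_arm", "arguments": {"steps": [{"gripper":40,"translation":[0,0,0],"twist":[0,0,0.17]},{"gripper":40,"translation":[0,0,0],"twist":[0,0,0.17]},{"gripper":40,"translation":[0,0,0],"twist":[0,0,0.17]},{"gripper":40,"translation":[0,0,0],"twist":[0,0,0.17]},{"gripper":40,"translation":[0,0,0],"twist":[0,0,0.17]},{"gripper":40,"translation":[0,0,0],"twist":[0,0,0.17]},{"gripper":40,"translation":[0,0,0],"twist":[0,0,0.17]},{"gripper":40,"translation":[0,0,0],"twist":[0,0,0.17]},{"gripper":40,"translation":[0,0,0],"twist":[0,0,0.17]},{"gripper":40,"translation":[0,0,0],"twist":[0,0,0.17]}]}}

```text
time_s: 32.9
ee_pos: [0.5158, 0.1473, 0.1654]
tcp_rot: [-2.303, -2.136, -0.013]
force: [2.4, 7.4, 3.7]
width: 0.0427
grasp_force: 51.1
```

```bash
python3 -c "
from h import *
s=st();shot('wrist','w7');shot('scene','s7');shot('top','t7')"
```

```text
t 32.9 ee [0.5158 0.1473 0.1654] Ystand mm -41.66 Fy 6.11 F [2.36 7.4  3.73] M [ 1.15 -0.15  0.31] w 0.0427 g 51.14832937717438 j6 0.24 tooly [ 0.997 -0.075  0.005]
```

{"name": "jog_arm", "arguments": {"steps": [{"gripper":40,"translation":[0,0,0],"twist":[0,0,0.13]},{"gripper":40,"translation":[0,0,0],"twist":[0,0,0.13]},{"gripper":40,"translation":[0,0,0],"twist":[0,0,0.13]},{"gripper":40,"translation":[0,0,0],"twist":[0,0,0.13]},{"gripper":40,"translation":[0,0,0],"twist":[0,0,0.13]},{"gripper":40,"translation":[0,0,0],"twist":[0,0,0.13]},{"gripper":40,"translation":[0,0,0],"twist":[0,0,0.12]},{"gripper":40,"translation":[0,0,0],"twist":[0,0,0.1]},{"gripper":40,"translation":[0,0,0],"twist":[0,0,0]},{"gripper":70,"translation":[0,0,0],"twist":[0,0,0]}]}}

```text
time_s: 34.3
ee_pos: [0.5146, 0.1445, 0.1638]
tcp_rot: [3.043, 0.776, 0.002]
force: [0.1, -0.3, -1.1]
width: 0.0593
grasp_force: 0.0
```

{"name": "jog_arm", "arguments": {"steps": [{"gripper":80,"translation":[0,0,0],"twist":[0,0,0]},{"gripper":80,"translation":[0,0,0],"twist":[0,0,0]},{"gripper":80,"translation":[0,0,0],"twist":[0,0,0]},{"gripper":80,"translation":[0,0,-20],"twist":[0,0,0]},{"gripper":80,"translation":[0,0,-30],"twist":[0,0,0]},{"gripper":60,"translation":[0,0,-30],"twist":[0,0,0]},{"gripper":60,"translation":[0,0,0],"twist":[0,0,0.07]},{"gripper":60,"translation":[0,0,0],"twist":[0,0,0.07]},{"gripper":60,"translation":[0,0,0],"twist":[0,0,0]},{"gripper":60,"translation":[0,0,0],"twist":[0,0,0]}]}}

```text
time_s: 35.55
ee_pos: [0.514, 0.1445, 0.2431]
tcp_rot: [-3.091, -0.562, 0.0]
force: [0.2, 0.1, 0.4]
width: 0.0601
grasp_force: 0.0
```

```bash
python3 - <<'E'
from h import *
s=st();d=shot('wrist','w8')[1]
X=np.array([.9373,.3485,0]);Y=np.array([-.3485,.9373,0]);print('X',X@s['ee_pos'])
v,u=np.mgrid[0:400,0:640];uv=np.c_[u.ravel(),v.ravel()]
P=depthpts('wrist',uv,d,s);g=d.ravel()>.1;x=P@X;y=P@Y*1000;z=P[:,2]
for lo in(.12,.14,.155,.165,.172):
    m=g&(z>lo)&(z<lo+.008)&(x<.62)&(x>.455)&(np.abs(y+178)<30)
    if m.sum()>30:print(lo,m.sum(),np.percentile(y[m],[2,50,98]).round(1))
E
```

```text
t 35.55 ee [0.514  0.1445 0.2431] Ystand mm -43.7 Fy 0.07 F [0.16 0.13 0.35] M [-0.02  0.01 -0.02] w 0.0601 g 0.0 j6 1.38 tooly [ 0.352 -0.936 -0.   ]
X 0.5321675560950933
0.12 687 [-186.9 -159.6 -157.3]
0.14 1062 [-190.2 -160.7 -157.7]
0.155 1487 [-191.8 -165.9 -160.2]
0.165 2642 [-192.7 -173.2 -160.6]
0.172 1998 [-192.  -176.4 -161.9]
```

View pics/w8.png

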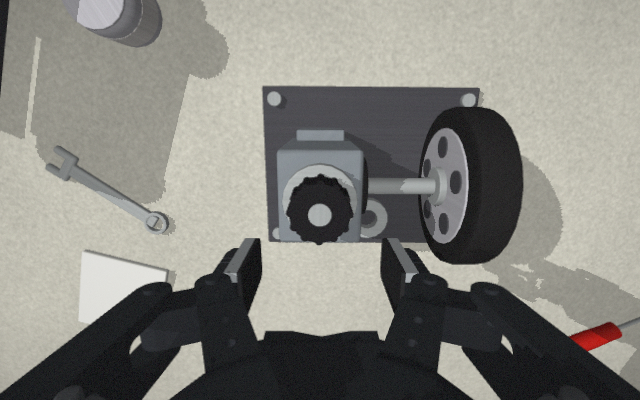

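Wheel stands upright (tyre 420–522, face profile like the first view), knob at (320,210). I'll go back over the wheel for the check push.

{"name": "jog_arm", "arguments": {"steps": [{"gripper":60,"translation":[0,45,0],"twist":[0,0,0]},{"gripper":60,"translation":[0,45,0],"twist":[0,0,0]},{"gripper":60,"translation":[0,44,0],"twist":[0,0,0]},{"gripper":60,"translation":[0,0,0],"twist":[0,0,0]},{"gripper":60,"translation":[0,0,0],"twist":[0,0,0]},{"gripper":60,"translation":[0,0,30],"twist":[0,0,0]},{"gripper":60,"translation":[0,0,30],"twist":[0,0,0]},{"gripper":60,"translation":[0,0,25],"twist":[0,0,0]},{"gripper":60,"translation":[0,0,12],"twist":[0,0,0]},{"gripper":60,"translation":[0,0,0],"twist":[0,0,0]}]}}

```text
time_s: 36.85
ee_pos: [0.5606, 0.02, 0.1457]
tcp_rot: [-3.09, -0.563, 0.002]
force: [0.2, 0.4, 0.2]
width: 0.0604
grasp_force: 0.0
```

{"name": "jog_arm", "arguments": {"steps": [{"gripper":60,"translation":[0,-4,0],"twist":[0,0,0]},{"gripper":60,"translation":[0,-3,0],"twist":[0,0,0]},{"gripper":60,"translation":[0,-1,0],"twist":[0,0,0]},{"gripper":60,"translation":[0,0,0],"twist":[0,0,0]},{"gripper":60,"translation":[0,0,0],"twist":[0,0,0]},{"gripper":60,"translation":[0,0,0],"twist":[0,0,0]},{"gripper":60,"translation":[0,0,0],"twist":[0,0,0]},{"gripper":60,"translation":[0,0,0],"twist":[0,0,0]},{"gripper":60,"translation":[0,0,0],"twist":[0,0,0]},{"gripper":60,"translation":[0,0,0],"twist":[0,0,0]}]}}

```text
time_s: 38.1
ee_pos: [0.5584, 0.0266, 0.1463]
tcp_rot: [-3.091, -0.561, -0.0]
force: [0.4, 0.6, 0.0]
width: 0.0601
grasp_force: 0.0
```

```bash
python3 -c "
from h import *
s=st()"
```

```text
t 38.1 ee [0.5584 0.0266 0.1463] Ystand mm -169.66 Fy 0.44 F [0.42 0.62 0.05] M [-0.01 -0.05 -0.05] w 0.0601 g 0.0 j6 1.16 tooly [ 0.351 -0.936 -0.   ]
```

{"name": "jog_arm", "arguments": {"steps": [{"gripper":60,"translation":[0,-1,0],"twist":[0,0,0]},{"gripper":60,"translation":[0,-1,0],"twist":[0,0,0]},{"gripper":60,"translation":[0,0,0],"twist":[0,0,0]},{"gripper":60,"translation":[0,0,0],"twist":[0,0,0]},{"gripper":60,"translation":[0,0,0],"twist":[0,0,0]},{"gripper":60,"translation":[0,0,0],"twist":[0,0,0]},{"gripper":60,"translation":[0,0,0],"twist":[0,0,0]},{"gripper":60,"translation":[0,0,0],"twist":[0,0,0]},{"gripper":60,"translation":[0,0,0],"twist":[0,0,0]},{"gripper":60,"translation":[0,0,0],"twist":[0,0,0]}]}}

```text
time_s: 39.35
ee_pos: [0.5576, 0.0285, 0.1463]
tcp_rot: [-3.091, -0.561, -0.0]
force: [-0.0, 0.5, 1.0]
width: 0.0599
grasp_force: 0.0
```

{"name": "jog_arm", "arguments": {"steps": [{"gripper":60,"translation":[0,-0.8,0],"twist":[0,0,0]},{"gripper":60,"translation":[0,0,0],"twist":[0,0,0]},{"gripper":60,"translation":[0,0,0],"twist":[0,0,0]},{"gripper":60,"translation":[0,0,0],"twist":[0,0,0]},{"gripper":60,"translation":[0,0,0],"twist":[0,0,0]},{"gripper":60,"translation":[0,0,0],"twist":[0,0,0]},{"gripper":60,"translation":[0,0,0],"twist":[0,0,0]},{"gripper":60,"translation":[0,0,0],"twist":[0,0,0]},{"gripper":60,"translation":[0,0,0],"twist":[0,0,0]},{"gripper":60,"translation":[0,0,0],"twist":[0,0,0]}]}}

```text
time_s: 40.6
ee_pos: [0.5574, 0.0292, 0.1463]
tcp_rot: [-3.091, -0.561, -0.0]
force: [-0.7, 0.5, 0.0]
width: 0.0597
grasp_force: 0.0
```

{"name": "jog_arm", "arguments": {"steps": [{"gripper":60,"translation":[0,-0.8,0],"twist":[0,0,0]},{"gripper":60,"translation":[0,0,0],"twist":[0,0,0]},{"gripper":60,"translation":[0,0,0],"twist":[0,0,0]},{"gripper":60,"translation":[0,0,0],"twist":[0,0,0]},{"gripper":60,"translation":[0,0,0],"twist":[0,0,0]},{"gripper":60,"translation":[0,0,0],"twist":[0,0,0]},{"gripper":60,"translation":[0,0,0],"twist":[0,0,0]},{"gripper":60,"translation":[0,0,0],"twist":[0,0,0]},{"gripper":60,"translation":[0,0,0],"twist":[0,0,0]},{"gripper":60,"translation":[0,0,0],"twist":[0,0,0]}]}}

```text
time_s: 41.85
ee_pos: [0.5571, 0.03, 0.1463]
tcp_rot: [-3.091, -0.561, -0.0]
force: [-0.6, -0.1, 0.7]
width: 0.0599
grasp_force: 0.0
```

{"name": "jog_arm", "arguments": {"steps": [{"gripper":60,"translation":[0,-0.7,0],"twist":[0,0,0]},{"gripper":60,"translation":[0,0,0],"twist":[0,0,0]},{"gripper":60,"translation":[0,0,0],"twist":[0,0,0]},{"gripper":60,"translation":[0,0,0],"twist":[0,0,0]},{"gripper":60,"translation":[0,0,0],"twist":[0,0,0]},{"gripper":60,"translation":[0,0,0],"twist":[0,0,0]},{"gripper":60,"translation":[0,0,0],"twist":[0,0,0]},{"gripper":60,"translation":[0,0,0],"twist":[0,0,0]},{"gripper":60,"translation":[0,0,0],"twist":[0,0,0]},{"gripper":60,"translation":[0,0,0],"twist":[0,0,0]}]}}

```text
time_s: 43.1
ee_pos: [0.5569, 0.0306, 0.1463]
tcp_rot: [-3.091, -0.561, -0.0]
force: [-0.8, 0.7, -0.4]
width: 0.0596
grasp_force: 0.0
```

{"name": "jog_arm", "arguments": {"steps": [{"gripper":60,"translation":[0,-0.7,0],"twist":[0,0,0]},{"gripper":60,"translation":[0,0,0],"twist":[0,0,0]},{"gripper":60,"translation":[0,0,0],"twist":[0,0,0]},{"gripper":60,"translation":[0,0,0],"twist":[0,0,0]},{"gripper":60,"translation":[0,0,0],"twist":[0,0,0]},{"gripper":60,"translation":[0,0,0],"twist":[0,0,0]},{"gripper":60,"translation":[0,0,0],"twist":[0,0,0]},{"gripper":60,"translation":[0,0,0],"twist":[0,0,0]},{"gripper":60,"translation":[0,0,0],"twist":[0,0,0]},{"gripper":60,"translation":[0,0,0],"twist":[0,0,0]}]}}

```text
time_s: 44.35
ee_pos: [0.5566, 0.0313, 0.1463]
tcp_rot: [-3.091, -0.561, -0.0]
force: [0.0, -0.5, -0.7]
width: 0.0599
grasp_force: 0.2
```

{"name": "jog_arm", "arguments": {"steps": [{"gripper":60,"translation":[0,-0.6,0],"twist":[0,0,0]},{"gripper":60,"translation":[0,0,0],"twist":[0,0,0]},{"gripper":60,"translation":[0,0,0],"twist":[0,0,0]},{"gripper":60,"translation":[0,0,0],"twist":[0,0,0]},{"gripper":60,"translation":[0,0,0],"twist":[0,0,0]},{"gripper":60,"translation":[0,0,0],"twist":[0,0,0]},{"gripper":60,"translation":[0,0,0],"twist":[0,0,0]},{"gripper":60,"translation":[0,0,0],"twist":[0,0,0]},{"gripper":60,"translation":[0,0,0],"twist":[0,0,0]},{"gripper":60,"translation":[0,0,0],"twist":[0,0,0]}]}}

```text
time_s: 45.6
ee_pos: [0.5565, 0.0316, 0.1464]
tcp_rot: [3.091, 0.56, 0.0]
force: [1.5, -3.6, -0.2]
width: 0.06
grasp_force: 2.2
```

```bash
python3 -c "
from h import *
s=st()"
```

```text
t 45.6 ee [0.5565 0.0316 0.1464] Ystand mm -164.28 Fy -3.86 F [ 1.47 -3.57 -0.17] M [-0.64 -0.21 -0.  ] w 0.06 g 2.153942808508873 j6 1.17 tooly [ 0.351 -0.936  0.   ]
```

{"name": "jog_arm", "arguments": {"steps": [{"gripper":60,"translation":[0,-0.4,0],"twist":[0,0,0]},{"gripper":60,"translation":[0,0,0],"twist":[0,0,0]},{"gripper":60,"translation":[0,0,0],"twist":[0,0,0]},{"gripper":60,"translation":[0,0,0],"twist":[0,0,0]},{"gripper":60,"translation":[0,0,0],"twist":[0,0,0]},{"gripper":60,"translation":[0,0,0],"twist":[0,0,0]},{"gripper":60,"translation":[0,0,0],"twist":[0,0,0]},{"gripper":60,"translation":[0,0,0],"twist":[0,0,0]},{"gripper":60,"translation":[0,0,0],"twist":[0,0,0]},{"gripper":60,"translation":[0,0,0],"twist":[0,0,0]}]}}

```text
time_s: 46.85
ee_pos: [0.5565, 0.0318, 0.1464]
tcp_rot: [3.09, 0.56, 0.001]
force: [1.0, -5.0, 0.8]
width: 0.0604
grasp_force: 2.6
```

{"name": "jog_arm", "arguments": {"steps": [{"gripper":60,"translation":[0,3,0],"twist":[0,0,0]},{"gripper":60,"translation":[0,5,0],"twist":[0,0,0]},{"gripper":60,"translation":[0,5,0],"twist":[0,0,0]},{"gripper":60,"translation":[0,0,0],"twist":[0,0,0]},{"gripper":60,"translation":[0,0,-10],"twist":[0,0,0]},{"gripper":60,"translation":[0,0,-30],"twist":[0,0,0]},{"gripper":60,"translation":[0,0,-30],"twist":[0,0,0]},{"gripper":60,"translation":[0,0,-30],"twist":[0,0,0]},{"gripper":60,"translation":[0,0,0],"twist":[0,0,0]},{"gripper":60,"translation":[0,0,0],"twist":[0,0,0]}]}}

```text
time_s: 48.1
ee_pos: [0.5605, 0.0202, 0.2457]
tcp_rot: [-3.091, -0.561, 0.001]
force: [-0.2, -0.1, -0.3]
width: 0.0603
grasp_force: 0.0
```

```bash
python3 - <<'E'
from h import *
s=st();d=shot('wrist','w9')[1]
X=np.array([.9373,.3485,0]);Y=np.array([-.3485,.9373,0])
v,u=np.mgrid[0:400,0:640];uv=np.c_[u.ravel(),v.ravel()]
P=depthpts('wrist',uv,d,s);g=d.ravel()>.1;x=P@X;y=P@Y*1000;z=P[:,2]
for lo in(.12,.14,.155,.165,.172):
    m=g&(z>lo)&(z<lo+.008)&(x<.62)&(x>.455)&(np.abs(y+178)<30)
    if m.sum()>30:print(lo,m.sum(),np.percentile(y[m],[2,50,98]).round(1))
E
```

```text
t 48.1 ee [0.5605 0.0202 0.2457] Ystand mm -176.42 Fy -0.02 F [-0.19 -0.1  -0.3 ] M [ 0.09  0.03 -0.01] w 0.0603 g 0.0 j6 1.15 tooly [ 0.351 -0.936 -0.001]
0.12 124 [-192.7 -177.  -161.7]
0.14 424 [-197.1 -177.  -157.6]
0.155 986 [-193.7 -177.  -161. ]
0.165 2421 [-193.6 -177.  -161.1]
0.172 1942 [-192.1 -177.2 -162.7]
```

View pics/w9.png

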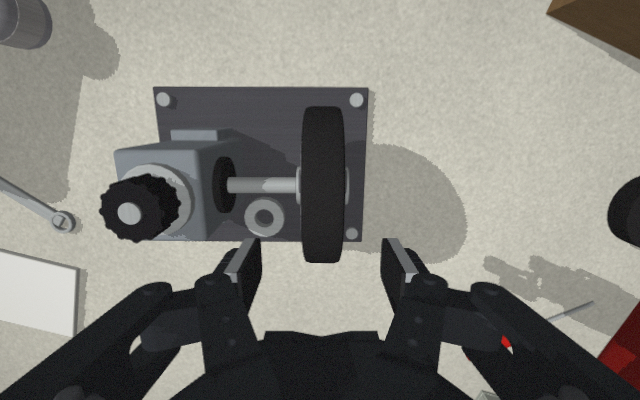

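The wheel stands upright: its mid-line is at the same offset at every height, tyre 302–345. It stayed firm under a 5 N push and the gripper is clear, so I'm handing in.

```bash
python3 -c "
from rig import robot
print(robot.sign_off())"
```

```text
the job is handed in; nothing more can be done
None
```

I handed the job in at about 48 s: I felt the wheel against both stops (about 6 N and 4.5 N), turned the knob 3.0 rad clockwise (by my estimate about 0.4 rad past zero play, not measured directly, against the 0.6 rad called for), and the wheel stayed upright and firm under a 5 N push; no verdict came back.

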